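# Close an ointment jar in the capstan lid press

### The job

Slide the shuttle with the ointment jar fully home under the lid press, then push the press's capstan round clockwise, spoke after spoke, until the jar's white lid is pressed fully home and the press is left bearing down firmly on it (about 70 N). Feel the load at the spokes and do not over-tighten: too much crushes the jar. Never push on anything harder than 30 N, and leave the two bottles alone.

Things in the scene. Friction and masses are not known exactly. Their poses are not given: they have to be found in the camera images.
- press: Lid press, fixed to the table: blue base plate 200 x 220 x 16 mm, two steel columns of 18 mm diameter 82 mm either side of centre along its x axis, blue crosshead on them. Origin: centre of the base plate's underside. z up; y points the way the shuttle slides in; a 90 mm wide blue runway sticks out to -y under the shuttle. Its place and yaw differ every time.
- crosshead (a point): Centre of the crosshead's top face, 178 mm above the table. The crosshead is 204 x 56 mm (press x, y), 32 mm high; nuts on its ends reach 190 mm. Under it hangs a black rubber platen, 68 mm diameter, lowered by the capstan. The platen's stem is set to another length each day, so the capstan angle where it meets the lid is unknown: roughly 1.2 to 2.8 rad, then about 1 rad of pressing the lid.
- shuttle: Aluminium carriage, 88 mm wide (x), 310 mm long (y), top face 27 mm above the table, sliding along the press's y axis with about 2 N drag. Origin: under the centre of the jar's nest (grey ring 6 mm high), at the shuttle's underside; axes as the press's. At the start pulled out: origin at y = -100 mm, z = 17 mm in the press frame. Fully home, at a hard stop: y = 0, jar under the platen.
- shuttle_post (a point): Push post: upright steel pin of 14 mm diameter with a red ball of 28 mm diameter on top, at the shuttle's outer end, 235 mm from the nest centre towards -y of the press. This point is on the post's axis 62 mm above the table, 35 mm above the shuttle's top face; the ball's centre is 25 mm higher.
- jar: Amber ointment jar, 65 mm diameter, body 52 mm high, loose in the shuttle's nest. Origin: centre of its underside, z up. A white press-on lid, 68 mm diameter, 14 mm high, stands 4 mm proud on it, an orange neck showing beneath. About 20 N from the platen pushes the lid down; once home the load rises steeply with the capstan's angle. The jar is crushed at 140 N.
- lid_top (a point): Centre of the lid's top face: 70.5 mm above the jar's origin at the start, 66.5 mm when the lid is fully home.
- capstan (a joint): Capstan angle, rad, growing clockwise seen from above, which lowers the platen 24 mm a turn. Starts between 0 and 1. It stays where left, up to 115 N load (thread friction 0.45 N m). Torque to turn it = 0.45 N m + 3.8 mm x load on the lid: pushing 85 mm from the axis, 5.3 N sideways when free, 6.2 N while the lid moves, then 7 N at 40 N load, 8.4 N at 70 N, 10 N at 105 N, 11.6 N at 140 N.
- capstan_hub (a point): Centre of the capstan's hub (44 mm diameter, 30 mm high), on its vertical axis at the height of the spokes' centre lines, 232 mm above the table. Four level steel spokes, 12 mm thick, 90 degrees apart, end in red balls of 26 mm diameter centred 108 mm from the axis. Below the spokes 48 mm are free over the crosshead, 36 mm over its nuts.
- spoke_ball (a point): Centre of the red ball on one of the four spokes. At capstan value 0 this spoke points along the press's +x; at value a it has turned by a clockwise seen from above. When a slow push has stopped, the resting finger feels 0 to 2 N less than the turning force given for the capstan, after a quick one up to 4 N less.
- syrup_bottle: Bystander: amber bottle with white cap, 60 mm diameter, 150 mm high; origin at the centre of its base.
- spray_bottle: Bystander: slim green bottle with white cap, 44 mm diameter, 120 mm high; origin at the centre of its base.

How it is judged (in metres and radians):
On the way, in this order (a step that is already met when the one before it is completed fails the run):
1. the shuttle is fully home under the press with the jar in its nest (y of shuttle in the frame of press above -0.002 m and horizontal distance between jar and shuttle below 0.005 m), for 0.2 s.
2. the lid is pressed fully home (z of lid_top in the frame of jar below 0.0677 m), for 0.2 s.
At the end, for the whole second after the job is handed in: Shuttle home to within 2 mm, jar in its nest (within 5 mm) and upright, lid fully home (within about 1.2 mm), the capstan at rest and the jar held down on the shuttle with 38 to 108 N, hands off (all of step 1 and angle between jar's own z axis and vertical below 0.05 rad and z of lid_top in the frame of jar below 0.0677 m and contact force between jar and shuttle between 38 and 108 N and velocity of joint capstan between -0.05 and 0.05 rad/s); the robot touches nothing.
It fails at once if the jar is crushed: pressed onto the shuttle with more than 140 N (contact force between jar and shuttle above 140 N).
It fails at once if the robot pushes on anything with more than 30 N (contact force between the fingers and anything else above 30 N).
It fails at once if a bottle is disturbed (distance of any of syrup_bottle, spray_bottle from where it was at the start of the episode above 0.02 m).
It also fails if it takes over 72 s, if anything falls off the work surface, if the arm or the gripper's body presses on something with over 40 N, if the wrist force passes 120 N, or if a joint passes its speed limit or range.

### The arm

A 6-joint arm with a two-finger parallel gripper is mounted at the origin on the work surface. World frame = base frame: x ahead of the robot, y to its left, z up, the work surface at z = 0. Lengths are in m, angles in degrees, forces in N, time in s.
With the tool pointing down it reaches from about 0.35 to 0.925 m from the base axis. Payload 6.4 kg.
Tool frame: the origin (TCP) lies where the fingers leave the gripper's body, on its centre line; the fingertips stand 97 mm ahead of it and the grasp point (between the pads) lies 78 mm ahead of it; z points along the fingers, y is the line along which they close (so a half turn about z gives the same grasp; the last joint's range is limited). The gripper opens to 94 mm and grips with 3 to 60 N. Pads are 16 mm wide; open, the fingers measure 119 mm over their backs; the gripper's body (75 mm by 177 mm) begins 78 mm behind the grasp point.
Start: joints at [-78.558, 14.043, 89.255, -0, 76.702, -9.975], TCP at [0.237, -0.605, 0.303] pointing down, gripper open.
Joint ranges: [-179.41, 179.41], [-58.25, 129.5], [7.25, 145.43], [-54.29, 234.29], [11.92, 165.04], [-157.13, 157.13]. Speed limits (degrees/s): [147.25, 147.25, 180, 180, 180, 180].

### API

Orientations are given as [roll, pitch, yaw] about the fixed x, y, z axes, in that order (R = Rz(yaw) Ry(pitch) Rx(roll)).
In Python, from station import * gives the robot as it stands.
- The arm moves only by the tool play_rows, never from a script. Its argument "commands" is a list of rows, each a list of 2 entries, a list of its own where there are three numbers: the shift along the tool's x, y, z in mm, then the turn, a rotation vector about the tool's x, y, z in rad. A call has 1 to 8 rows; each row is the pose to reach, as a shift and turn from the pose commanded when the call began, along the tool's axes at that moment; what a row does not reach only later rows make up. A row lasts 1/12 s, in which the tool goes at most 41.7 mm and 7.16 degrees, less where a joint would pass 70% of its speed; a pose out of reach is approached as far as the arm can. A call with a gripper value outside its range is refused whole. "claw" is the opening in per cent of the stroke, from 0 (shut) to 100 (fully open), set as the call begins (left out, the last holds). The fingers move at their own pace and stop on an object; "force" is the grip in N (left out, the last holds). Time passes only in rows, so rows that repeat a pose let the fingers close. It gives the time, the measured TCP pose, the force, the opening and the grip force at its end, in the units of the state.
- get_obs(): the state, without advancing time (a new reading comes with each control period).
- get_image(name): name is "scene" or "top" or "wrist"; returns the picture (400x640x3 uint8, blue, green, red); there is no depth.
- get_calibration(name): a dict with "fx", "fy", "cx", "cy" (pixels), "extrinsics" (4x4, takes a point from world to camera coordinates); the wrist camera has in their place "tool_from_camera" (4x4, takes a point from camera to tool coordinates, whose origin is the TCP and whose axes are the flange's). Camera axes: x right, y up, looking along -z (the intrinsics and any distortion apply to the point x, -y, -z); pixel columns grow to the right and rows downward; lengths in m; the calibration is good to about 2 mm. The wrist camera is an equidistant fisheye: a pixel r from the principal point sees the ray r / f radians off the axis. A picture is of the moment at which its call begins: read the wrist's pose just before it. get_calibration takes no time and is no camera call.
- job_done(): hands the job in; it is judged then, once.
The state is a dict: "time": time; "joint_positions": joint angles; "joint_velocities": joint speeds; "joint_torque": joint torques, N m; "eef_pos": TCP position; "ee_rot": TCP orientation; "ft_force": force on the tool from outside, world axes, zero at the start; "ft_torque": the same for the moment, N m; "gripper_width": opening from 0.0 (shut) to 1.0 (fully open); "grasp_force": force on a finger pad.
Only numpy, scipy, OpenCV 4.12 (cv2) and the standard library are available. Lean on these libraries where they do the work, as an engineer would, in place of code of your own. Each camera call takes 0.05 s, during which the arm holds its last target. There are 200 camera calls.

## Working session

There is one attempt and no reset: what is moved stays moved. The work goes in short steps, Python scripts to look and compute and a tool call to move; the robot and the scene stay as the last step left them, time stands still between calls to the robot, and variables do not carry over. Pictures are saved under pics/ and viewed, at most 10 in all, crops included, and the job is handed in when it is done.

Besides the shell and the picture viewer there is one more tool, called after "Request:" as name(argument=value, ...) on one line, values as JSON. play_rows: Moves the arm, as the interface text tells. Its arguments: {"type":"object","properties":{"commands":{"type":"array","items":{"type":"array"}},"claw":{"type":"number"},"force":{"type":"number"}},"required":["commands"]}

```bash
ls; mkdir -p pics; python3 - <<'E'
from station import *
import cv2
o=get_obs();print(o)
for n in("scene","top"):
    cv2.imwrite(f"pics/{n}0.png",get_image(n));c=get_calibration(n);print(c)
E
```

```text
pics
{'time': 0.0, 'joint_positions': array([-7.85553222e+01,  1.40822649e+01,  8.93252644e+01,  1.12189135e-03,
        7.67012854e+01, -9.97418164e+00]), 'joint_velocities': array([ 0.01456218, -0.01537153, -0.0344574 , -0.10461905, -0.05219793,
       -0.11664371]), 'joint_torque': array([-2.66590196e-04, -4.15833700e+01, -3.14599299e+01,  6.84578600e-02,
        3.32342042e-02, -1.55638763e-04]), 'eef_pos': array([ 0.23730358, -0.60468057,  0.30156257]), 'ee_rot': array([-1.79893019e+02, -1.99219929e-02,  2.14185818e+01]), 'ft_force': array([-0.16303305,  0.08758538,  0.05778527]), 'ft_torque': array([0.01786729, 0.01392394, 0.00617733]), 'grasp_force': 0.0, 'gripper_width': 0.9968649576523656}
{'fx': 470.79878768011883, 'fy': 470.79878768011883, 'cx': 321.63098481222676, 'cy': 199.67385025673178, 'extrinsics': array([[-0.03407709,  0.99914858, -0.02325657, -0.05632374],
       [-0.6148145 , -0.00261162,  0.78866743,  0.22394486],
       [ 0.7879352 ,  0.04117397,  0.61438003, -1.49235374],
       [ 0.        ,  0.        ,  0.        ,  1.        ]])}
{'fx': 362.82395561085934, 'fy': 362.82395561085934, 'cx': 322.40445238408745, 'cy': 197.8577929260907, 'extrinsics': array([[ 1.13263317e-01, -9.93564976e-01,  2.43715361e-04,
         2.29926195e-02],
       [ 9.70933440e-01,  1.10735442e-01,  2.12193112e-01,
        -5.97060442e-01],
       [-2.10854632e-01, -2.37970643e-02,  9.77227724e-01,
        -8.22083258e-01],
       [ 0.00000000e+00,  0.00000000e+00,  0.00000000e+00,
         1.00000000e+00]])}
```

View pics/top0.png

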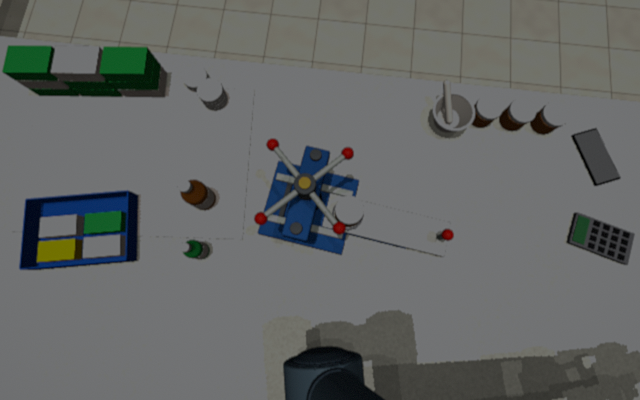

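View pics/scene0.png

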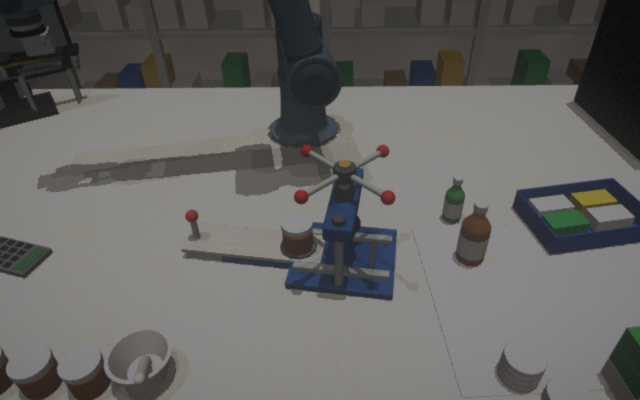

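The top view shows the spoke balls at (272,144), (348,153), (339,228) and (261,218), and the post ball at (448,235). The scene view shows the post ball at (192,215) and the spoke balls at (306,150), (383,151), (388,197) and (301,197). Next I'll refine the red blobs and fit the poses.

```bash
cat > h.py <<'E'
from station import *
import cv2, numpy as np
from scipy.optimize import least_squares
def reds(im,seeds):
    b,g,r=[im[...,i].astype(int) for i in range(3)]
    m=((r>80)&(r>2.2*g)&(r>2.2*b)).astype(np.uint8)
    n,_,st,ce=cv2.connectedComponentsWithStats(m)
    out=[]
    for s in seeds:
        k=1+np.argmin(np.hypot(*(ce[1:]-s).T)+100*(st[1:,4]<20)); x,y,w,h,_=st[k]
        out.append([x+w/2-.5,y+h/2-.5])
    return np.array(out)
def proj(n,P):
    c=get_calibration(n);E=c['extrinsics'];q=np.atleast_2d(P)@E[:3,:3].T+E[:3,3]
    return np.c_[c['cx']+c['fx']*q[:,0]/-q[:,2],c['cy']-c['fy']*q[:,1]/-q[:,2]]
def unproj(n,uv,z):
    c=get_calibration(n);E=c['extrinsics'];R=E[:3,:3];C=-R.T@E[:3,3]
    d=R.T@np.array([(uv[0]-c['cx'])/c['fx'],-(uv[1]-c['cy'])/c['fy'],-1.]);return C+d*(z-C[2])/d[2]
E
python3 - <<'E'
from h import *
t=reds(cv2.imread('pics/top0.png'),[(272,144),(348,153),(339,228),(261,218),(448,235)])
s=reds(cv2.imread('pics/scene0.png'),[(301,197),(306,150),(383,151),(388,197),(192,215)])
print(t,s)
for i in range(4): print(unproj('top',t[i],.232),[unproj('scene',x,.232).round(3) for x in s[:4]])
print(unproj('top',t[4],.087),unproj('scene',s[4],.087))
T=[unproj('top',x,.232)[:2] for x in t[:4]]
# joint fit: hub xy, press yaw psi, capstan a
S=[unproj('scene',x,.232)[:2] for x in s[:4]]
tb=unproj('top',t[4],.087)[:2]
def model(p):
    hub=p[:2];psi=p[2];a=p[3]
    B=[np.r_[hub+.108*np.array([np.cos(psi-a+k*np.pi/2),np.sin(psi-a+k*np.pi/2)]),.232] for k in range(4)]
    L=.335;post=np.r_[hub+L*np.array([np.sin(psi),-np.cos(psi)]),.087]
    return B,post
def res(p,full=False):
    B,post=model(p);pt=proj('top',B);ps=proj('scene',B)
    rt=[pt[np.argmin(np.hypot(*(pt-x).T))]-x for x in t[:4]];rs=[ps[np.argmin(np.hypot(*(ps-x).T))]-x for x in s[:4]]
    r=np.concatenate([np.ravel(rt),np.ravel(rs),np.ravel(proj('top',post)-t[4]),np.ravel(proj('scene',post)-s[4])]);return r
h=np.mean(T,0);d=tb-h;psi0=np.arctan2(d[0],-d[1])
e=T[0]-h;a0=(psi0-np.arctan2(e[1],e[0]))%(np.pi/2)
f=least_squares(res,[*h,psi0,a0]);print(f.x,'psi deg',np.degrees(f.x[2]));print(res(f.x).round(1));print(model(f.x))
for nm,uv in(("syrup",(200,194)),("spray",(194,249))): print(nm,unproj('top',uv,.1))
E
```

```text
[[272.  143.5]
 [347.  152.5]
 [338.5 227.5]
 [260.  218. ]
 [447.5 234.5]] [[300.5 194.5]
 [306.5 148.5]
 [382.5 148.5]
 [388.  195. ]
 [190.5 213.5]]
[0.65521742 0.2011232  0.232     ] [array([0.647, 0.046, 0.232]), array([0.492, 0.048, 0.232]), array([0.492, 0.202, 0.232]), array([0.648, 0.201, 0.232])]
[0.65334546 0.04758054 0.232     ] [array([0.647, 0.046, 0.232]), array([0.492, 0.048, 0.232]), array([0.492, 0.202, 0.232]), array([0.648, 0.201, 0.232])]
[0.49960605 0.04881395 0.232     ] [array([0.647, 0.046, 0.232]), array([0.492, 0.048, 0.232]), array([0.492, 0.202, 0.232]), array([0.648, 0.201, 0.232])]
[0.50078652 0.20246405 0.232     ] [array([0.647, 0.046, 0.232]), array([0.492, 0.048, 0.232]), array([0.492, 0.202, 0.232]), array([0.648, 0.201, 0.232])]
[ 0.53196129 -0.20916473  0.087     ] [ 0.52609499 -0.21165015  0.087     ]
[ 0.5750943   0.12420867 -0.13234154  0.66113874] psi deg -7.582611717053585
[ 0.3  1.5  0.1  1.2  0.1  0.8  0.5  0.8  0.4  1.4  0.2  1.6 -0.1  1.8
 -0.5  1.6 -0.6  0.4  1.2  1.4]
([array([0.65084213, 0.04722643, 0.232     ]), array([0.65207654, 0.1999565 , 0.232     ]), array([0.49934646, 0.20119091, 0.232     ]), array([0.49811205, 0.04846083, 0.232     ])], array([ 0.53088918, -0.20786197,  0.087     ]))
syrup [0.55951887 0.37600428 0.1       ]
spray [0.43170803 0.3659183  0.1       ]
```

Request:
play_rows(commands=[[[397,-223,60],[0,0,-1.33]],[[397,-223,60],[0,0,-1.33]],[[397,-223,60],[0,0,-1.33]],[[397,-223,60],[0,0,-1.33]],[[397,-223,60],[0,0,-1.33]],[[397,-223,60],[0,0,-1.33]],[[397,-223,60],[0,0,-1.33]],[[397,-223,60],[0,0,-1.33]]], claw=0, force=20)

```text
time: 0.77
eef_pos: [0.4473, -0.3473, 0.2586]
ee_rot: [-180.0, -0.0, 79.1]
ft_force: [0.5, 0.1, -0.1]
gripper_width: 0.472
grasp_force: 0.0
```

```bash
cat >> h.py <<'E'
def shift(x,y,z,yaw,o=None):
    from scipy.spatial.transform import Rotation as R
    o=o or get_obs();A=R.from_euler('xyz',o['ee_rot'],degrees=True);B=R.from_euler('xyz',[180,0,yaw],degrees=True)
    print('t',o['time'],'pos',o['eef_pos'].round(4),'rot',o['ee_rot'].round(1),'F',o['ft_force'].round(1))
    print('shift mm',(A.inv().apply(np.array([x,y,z])-o['eef_pos'])*1000).round(1),'turn',(A.inv()*B).as_rotvec().round(3))
E
python3 -c "
from h import *
shift(.525,-.253,.162,97.6)"
```

```text
t 0.7667 pos [ 0.4473 -0.3473  0.2586] rot [-180.    -0.    79.1] F [ 0.5  0.1 -0.1]
shift mm [107.3  58.5  96.6] turn [-0.    -0.    -0.324]
```

Request:
play_rows(commands=[[[85,50,80],[0,0,-0.28]],[[85,50,80],[0,0,-0.28]],[[85,50,80],[0,0,-0.28]],[[85,50,80],[0,0,-0.28]],[[85,50,80],[0,0,-0.28]],[[85,50,80],[0,0,-0.28]]])

```text
time: 1.27
eef_pos: [0.5122, -0.276, 0.1794]
ee_rot: [-180.0, 0.0, 94.8]
ft_force: [-0.2, -1.3, 0.1]
gripper_width: 0.044
grasp_force: 0.0
```

```bash
python3 -c "
from h import *
shift(.525,-.253,.162,97.6)
im=get_image('scene');cv2.imwrite('pics/s1.png',cv2.resize(im[100:300,120:420],None,fx=2.5,fy=2.5))"
```

```text
t 1.2667 pos [ 0.5122 -0.276   0.1794] rot [-180.     0.    94.8] F [-0.2 -1.3  0.1]
shift mm [21.9 14.7 17.4] turn [-0.    0.   -0.05]
```

View pics/s1.png

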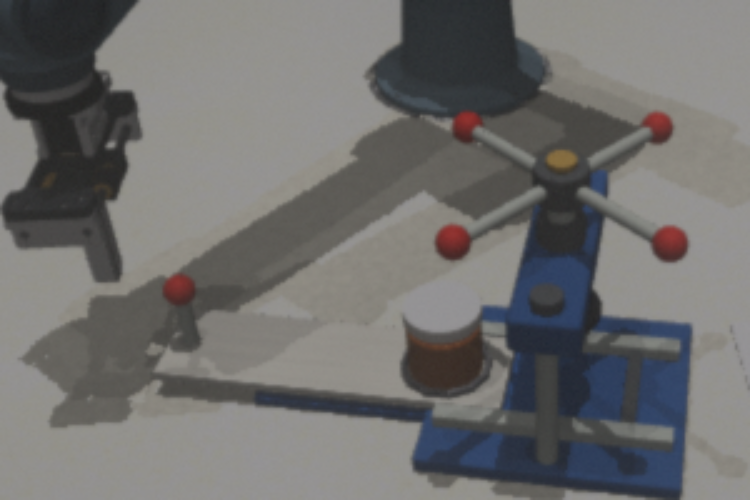

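The crop shows the closed fingers left of the post's ball (180,290) and the jar in its nest at (443,335). Next I'll approach and push.

Request:
play_rows(commands=[[[22,15,17],[0,0,-0.05]],[[32,14,17],[0,0,-0.05]],[[42,14,17],[0,0,-0.05]],[[52,13,17],[0,0,-0.05]],[[62,13,17],[0,0,-0.05]],[[72,12,17],[0,0,-0.05]],[[82,12,17],[0,0,-0.05]],[[92,11,17],[0,0,-0.05]]])

```text
time: 1.98
eef_pos: [0.5152, -0.1824, 0.1626]
ee_rot: [-180.0, 0.0, 97.6]
ft_force: [-0.9, -1.4, -0.3]
gripper_width: 0.0
grasp_force: 0.7
```

```bash
cat >> h.py <<'E'
def ball(z=.087):
    im=get_image('top');return im
E
python3 -c "
from h import *
shift(.5309,-.208,.162,97.6)
a=get_image('scene')
r=reds(a,[(230,213)]);print(r,unproj('scene',r[0],.087))"
```

```text
t 1.9833 pos [ 0.5152 -0.1824  0.1626] rot [-180.     0.    97.6] F [-0.9 -1.4 -0.3]
shift mm [-27.5  12.1   0.6] turn [-0.  0.  0.]
[[300.5 195. ]] [0.4583546  0.02566284 0.087     ]
```

```bash
python3 -c "
from h import *
im=get_image('scene');cv2.imwrite('pics/s2.png',cv2.resize(im[100:300,120:420],None,fx=2.5,fy=2.5))"
```

```text
(no output)
```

View pics/s2.png

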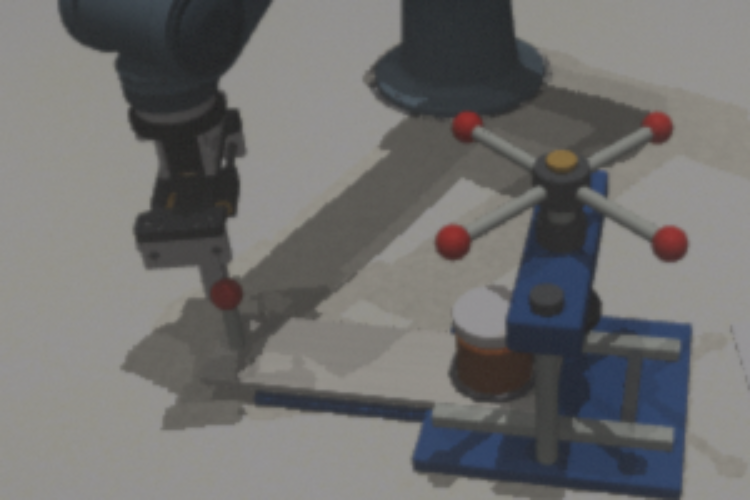

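The ball has moved from (180,290) to (227,293) and the jar moved with it. The finger touches the ball off-centre because I had the sign of the heading wrong: it should be 82.4°. I'll back off, recentre and realign.

```bash
python3 -c "
from h import *
b=unproj('scene',(210.8,216.5),.087);print(b)
u=np.array([.132,.991]);p=np.array([.531,-.208])
s=(b[:2]-p)@u;print('moved',s)
q=p+u*(s-.035);shift(q[0],q[1],.162,82.4)
im=get_image('top');print(reds(im,[(440,230)]))"
```

```text
[ 0.53603342 -0.16442514  0.087     ]
moved 0.04384709686899664
t 2.0833 pos [ 0.5148 -0.1811  0.1618] rot [-1.799e+02 -1.000e-01  9.770e+01] F [-0.3  0.6  0.2]
shift mm [-20.3  14.8  -0.3] turn [-0.001 -0.002  0.267]
[[338.5 227.5]]
```

Request:
play_rows(commands=[[[-15,-2,0],[0,0,0]],[[-30,0,0],[0,0,0]],[[-30,10,0],[0,0,0.1]],[[-25,15,0],[0,0,0.2]],[[-24,15,0],[0,0,0.267]],[[-24,15,0],[0,0,0.267]]])

```text
time: 2.63
eef_pos: [0.534, -0.2065, 0.162]
ee_rot: [180.0, 0.0, 82.2]
ft_force: [-0.7, -0.1, 0.8]
gripper_width: 0.007
grasp_force: 0.0
```

```bash
python3 -c "
from h import *
shift(.536,-.165,.162,82.4)
r=reds(get_image('scene'),[(211,217)]);print(r,unproj('scene',r[0],.087))"
```

```text
t 2.6333 pos [ 0.534  -0.2065  0.162 ] rot [180.    0.   82.2] F [-0.7 -0.1  0.8]
shift mm [41.4 -3.7 -0. ] turn [ 0.     0.    -0.004]
[[300.5 195. ]] [0.4583546  0.02566284 0.087     ]
```

Request:
play_rows(commands=[[[10,-3,0],[0,0,0]],[[19,-3,0],[0,0,0]],[[27,-3,0],[0,0,0]],[[35,-3,0],[0,0,0]],[[43,-3,0],[0,0,0]],[[51,-3,0],[0,0,0]],[[58,-3,0],[0,0,0]],[[64,-3,0],[0,0,0]]])

```text
time: 3.35
eef_pos: [0.539, -0.14, 0.162]
ee_rot: [-180.0, -0.0, 82.4]
ft_force: [-2.1, -2.0, -0.9]
gripper_width: 0.005
grasp_force: 1.3
```

Request:
play_rows(commands=[[[1,0,0],[0,0,0]],[[2,0,0],[0,0,0]],[[3,0,0],[0,0,0]],[[4,0,0],[0,0,0]],[[5,0,0],[0,0,0]]])

```text
time: 3.77
eef_pos: [0.5398, -0.1364, 0.1621]
ee_rot: [180.0, 0.0, 82.3]
ft_force: [-0.9, -2.8, -1.4]
gripper_width: 0.007
grasp_force: 1.1
```

Request:
play_rows(commands=[[[1,0,0],[0,0,0]],[[2,0,0],[0,0,0]],[[3,0,0],[0,0,0]],[[4,0,0],[0,0,0]]])

```text
time: 4.1
eef_pos: [0.5404, -0.1321, 0.1621]
ee_rot: [180.0, 0.0, 82.3]
ft_force: [0.4, -1.9, -0.2]
gripper_width: 0.005
grasp_force: 1.0
```

Request:
play_rows(commands=[[[1,0,0],[0,0,0]],[[2,0,0],[0,0,0]]])

```text
time: 4.27
eef_pos: [0.5406, -0.1308, 0.1622]
ee_rot: [180.0, 0.1, 82.4]
ft_force: [-2.2, -8.0, -1.4]
gripper_width: 0.008
grasp_force: 4.2
```

Request:
play_rows(commands=[[[1,0,0],[0,0,0]],[[2,0,0],[0,0,0]]])

```text
time: 4.43
eef_pos: [0.5407, -0.1303, 0.1623]
ee_rot: [180.0, 0.3, 82.4]
ft_force: [-4.7, -15.0, -2.2]
gripper_width: 0.008
grasp_force: 7.6
```

```bash
python3 -c "
from h import *
im=get_image('scene');cv2.imwrite('pics/s3.png',cv2.resize(im[100:300,120:420],None,fx=2.5,fy=2.5))"
```

```text
(no output)
```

View pics/s3.png

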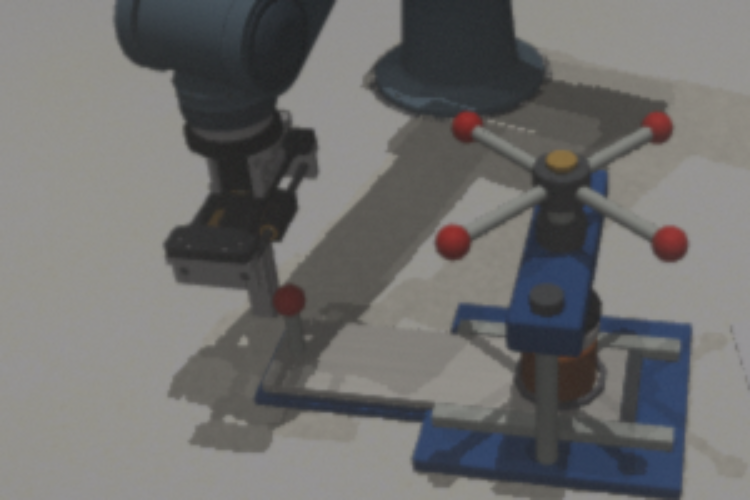

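The picture shows the shuttle home with the jar under the platen and 15 N on the stop. I'll retreat, lift and go round to the spoke at -45°.

Request:
play_rows(commands=[[[-20,0,0],[0,0,0]],[[-45,0,-10],[0,0,0]],[[-45,0,-50],[0,0,0]],[[-45,0,-90],[0,0,-0.12]],[[-45,0,-130],[0,0,-0.24]],[[-45,0,-170],[0,0,-0.36]],[[-45,0,-208],[0,0,-0.48]],[[-45,0,-208],[0,0,-0.6]]])

```text
time: 5.15
eef_pos: [0.5372, -0.1733, 0.3802]
ee_rot: [179.4, 0.7, 117.1]
ft_force: [0.1, -0.0, 0.8]
gripper_width: 0.002
grasp_force: 0.0
```

```bash
python3 -c "
from h import *
shift(.6596,.0879,.37,224.5)"
```

```text
t 5.15 pos [ 0.5372 -0.1733  0.3802] rot [179.4   0.7 117.1] F [ 0.1 -0.   0.8]
shift mm [177.1 227.8  10.3] turn [-0.005  0.018 -1.875]
```

Request:
play_rows(commands=[[[177,228,0],[0,0,-1.85]],[[177,228,0],[0,0,-1.85]],[[177,228,0],[0,0,-1.85]],[[177,228,0],[0,0,-1.85]],[[177,228,0],[0,0,-1.85]],[[177,228,0],[0,0,-1.85]],[[177,228,0],[0,0,-1.85]],[[177,228,0],[0,0,-1.85]]])

```text
time: 5.82
eef_pos: [0.6601, 0.0941, 0.3695]
ee_rot: [179.8, -0.0, 174.7]
ft_force: [0.9, 0.0, 0.8]
gripper_width: 0.006
grasp_force: 0.0
```

Request:
play_rows(commands=[[[0,0,0],[0,0,-0.9]],[[0,0,0],[0,0,-0.9]],[[0,0,0],[0,0,-0.9]],[[0,0,0],[0,0,-0.9]],[[0,0,0],[0,0,-0.9]],[[0,0,0],[0,0,-0.9]],[[0,0,0],[0,0,-0.9]],[[0,0,0],[0,0,-0.9]]])

```text
time: 6.48
eef_pos: [0.6589, 0.0885, 0.3701]
ee_rot: [179.9, 0.0, -134.2]
ft_force: [-0.1, -0.7, 0.2]
gripper_width: 0.003
grasp_force: 0.0
```

```bash
python3 -c "
from h import *
shift(.6596,.0879,.302,224.5);print(get_obs()['joint_positions'].round(0))"
```

```text
t 6.4833 pos [0.6589 0.0885 0.3701] rot [ 179.9    0.  -134.2] F [-0.1 -0.7  0.2]
shift mm [-0.  -1.  68.1] turn [0.001 0.001 0.024]
[  -2.   13.   83.    0.   84. -138.]
```

Request:
play_rows(commands=[[[0,0,38],[0,0,0.02]],[[0,0,68],[0,0,0.02]],[[0,0,68],[0,0,0.02]],[[8,0,68],[0,0,0.02]],[[12,0,68],[0,0,0.02]],[[16,0,68],[0,0,0.02]],[[19,0,68],[0,0,0.02]],[[21,0,68],[0,0,0.02]]])

```text
time: 7.15
eef_pos: [0.6455, 0.0731, 0.305]
ee_rot: [-179.8, 0.4, -135.6]
ft_force: [4.7, 3.9, 2.4]
gripper_width: 0.007
grasp_force: 3.3
```

Request:
play_rows(commands=[[[5.3,-0.5,0],[0,0,0.0625]],[[10.7,-1.1,0],[0,0,0.125]],[[16,-1,0],[0,0,0.187]],[[21.5,-0.8,0],[0,0,0.25]],[[27,0,0],[0,0,0.312]],[[32.1,0.8,0],[0,0,0.375]],[[37.3,2.2,0],[0,0,0.437]],[[42.5,3.7,0],[0,0,0.5]]])

```text
time: 7.82
eef_pos: [0.6127, 0.0463, 0.305]
ee_rot: [-180.0, 0.4, -164.4]
ft_force: [3.9, 5.2, 0.9]
gripper_width: 0.005
grasp_force: 3.3
```

```bash
cat >> h.py <<'E'
from scipy.spatial.transform import Rotation as Ro
def stat(hub=(.575,.124)):
    o=get_obs();A=Ro.from_euler('xyz',o['ee_rot'],degrees=True)
    d=np.r_[hub,o['eef_pos'][2]]-o['eef_pos'];print('t',o['time'].__round__(2),'yaw',o['ee_rot'][2].round(1),'hub in tool',(A.inv().apply(d)*1e3).round(1),'F tool',A.inv().apply(o['ft_force']).round(1),'T',o['ft_torque'].round(2))
E
python3 -c "
from h import *
stat()
im=get_image('scene');cv2.imwrite('pics/s4.png',cv2.resize(im[80:280,220:460],None,fx=3,fy=3))"
```

```text
t 7.82 yaw -164.4 hub in tool [15.4 85.  -0.1] F tool [-5.2  4.  -0.8] T [ 0.95 -0.84 -0.07]
```

View pics/s4.png

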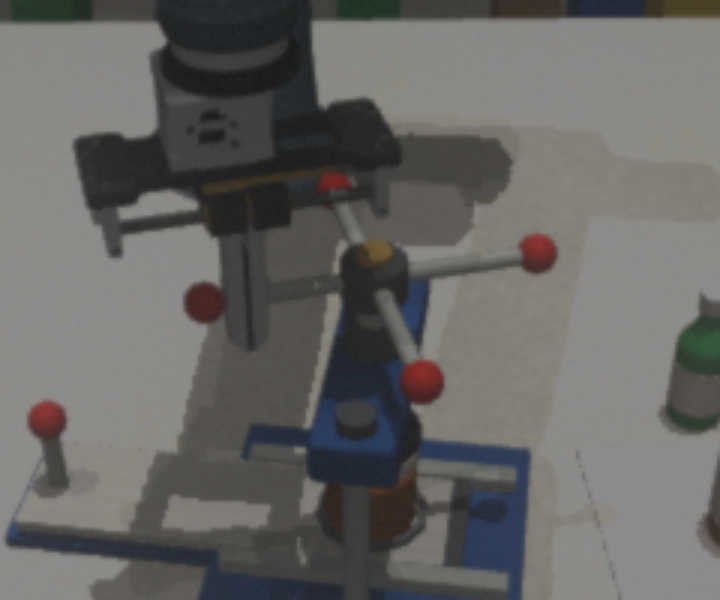

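The fingers are pressing the spoke near its ball at (203,302), the capstan is turning, and the jar is under the press. I'll continue.

Request:
play_rows(commands=[[[5.3,-0.5,0],[0,0,0.0625]],[[10.7,-1.1,0],[0,0,0.125]],[[16,-1,0],[0,0,0.187]],[[21.5,-0.8,0],[0,0,0.25]],[[27,0,0],[0,0,0.312]],[[32.1,0.8,0],[0,0,0.375]],[[37.3,2.2,0],[0,0,0.437]],[[42.5,3.7,0],[0,0,0.5]]])

```text
time: 8.53
eef_pos: [0.5711, 0.0381, 0.3049]
ee_rot: [179.8, 0.4, 167.0]
ft_force: [6.6, 4.5, 1.3]
gripper_width: 0.006
grasp_force: 3.6
```

```bash
python3 -c "
from h import *
stat()"
```

```text
t 8.53 yaw 167.0 hub in tool [15.5 84.5  0.1] F tool [-5.4  5.8 -1.2] T [ 0.78 -1.38 -0.03]
```

Request:
play_rows(commands=[[[5.3,-0.5,0],[0,0,0.0625]],[[10.7,-1.1,0],[0,0,0.125]],[[16,-1,0],[0,0,0.187]],[[21.5,-0.8,0],[0,0,0.25]],[[27,0,0],[0,0,0.312]],[[32.1,0.8,0],[0,0,0.375]],[[37.3,2.2,0],[0,0,0.437]],[[42.5,3.7,0],[0,0,0.5]]])

```text
time: 9.2
eef_pos: [0.5309, 0.0507, 0.3049]
ee_rot: [179.6, 0.4, 138.3]
ft_force: [8.3, 1.5, 0.3]
gripper_width: 0.006
grasp_force: 4.3
```

```bash
python3 -c "
from h import *
stat();print(get_obs()['joint_positions'].round(0))"
```

```text
t 9.2 yaw 138.3 hub in tool [15.8 84.1  0.4] F tool [-5.3  6.7 -0.2] T [ 0.35 -1.55 -0.03]
[ -7.  -2. 106.   0.  75. -55.]
```

The outer finger edge rubs the ball (Fy rising), so I'll shift 8 mm inwards.

Request:
play_rows(commands=[[[-4,0,0],[0,0,0]],[[-4,8,0],[0,0,0]],[[-4,8,0],[0,0,0]]])

```text
time: 9.45
eef_pos: [0.5377, 0.0544, 0.3024]
ee_rot: [-180.0, 0.0, 138.5]
ft_force: [0.5, 0.1, -0.1]
gripper_width: 0.006
grasp_force: 0.0
```

```bash
python3 -c "
from h import *
stat()
im=get_image('scene');cv2.imwrite('pics/s5.png',cv2.resize(im[200:290,300:400],None,fx=6,fy=6,interpolation=cv2.INTER_CUBIC))"
```

```text
t 9.45 yaw 138.5 hub in tool [18.1 76.9 -0. ] F tool [-0.3  0.3  0.1] T [ 0.03 -0.14 -0.  ]
```

View pics/s5.png

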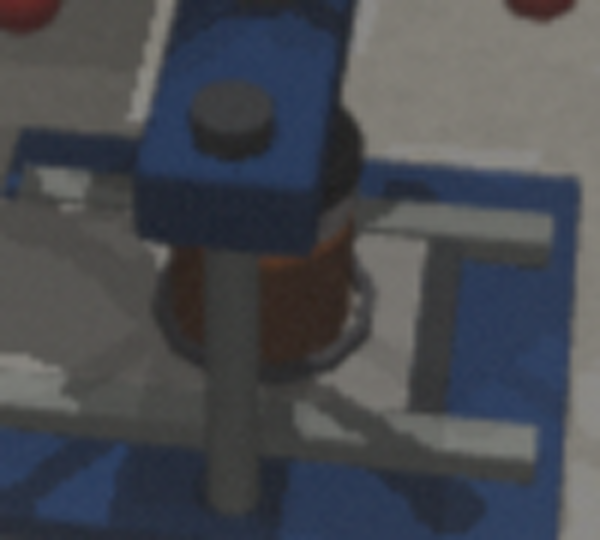

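The platen (340,160) is at or close to the white lid (340,200), and the neck is partly hidden. I'll push on gently, reading the force as I go.

Request:
play_rows(commands=[[[2,0,0],[0,0,0]],[[5.3,-0.4,0],[0,0,0.03]],[[7.7,-0.7,0],[0,0,0.06]],[[10,-1,0],[0,0,0.09]],[[12.4,-1.2,0],[0,0,0.12]],[[14.7,-1.4,0],[0,0,0.15]]])

```text
time: 10.0
eef_pos: [0.5259, 0.062, 0.3019]
ee_rot: [179.9, 0.2, 129.8]
ft_force: [6.0, -3.0, -2.8]
gripper_width: 0.007
grasp_force: 3.1
```

```bash
python3 -c "
from h import *
stat()"
```

```text
t 10.0 yaw 129.8 hub in tool [16.2 77.4  0. ] F tool [-6.2  2.7  2.9] T [-0.6  -1.17 -0.04]
```

Request:
play_rows(commands=[[[2.3,-0.4,0],[0,0,0.03]],[[4.7,-0.7,0],[0,0,0.06]],[[7,-1,0],[0,0,0.09]],[[9.4,-1.2,0],[0,0,0.12]],[[11.7,-1.4,0],[0,0,0.15]]])

```text
time: 10.42
eef_pos: [0.5174, 0.07, 0.3019]
ee_rot: [179.9, 0.2, 121.2]
ft_force: [4.7, -3.5, -2.9]
gripper_width: 0.006
grasp_force: 3.0
```

```bash
python3 -c "
from h import *
stat()"
```

```text
t 10.42 yaw 121.2 hub in tool [16.3 77.2  0. ] F tool [-5.4  2.2  2.9] T [-0.66 -1.11  0.01]
```

Request:
play_rows(commands=[[[2.3,-0.4,0],[0,0,0.03]],[[4.7,-0.7,0],[0,0,0.06]],[[7,-1,0],[0,0,0.09]],[[9.4,-1.2,0],[0,0,0.12]],[[11.7,-1.4,0],[0,0,0.15]],[[11.7,-1.4,0],[0,0,0.15]],[[11.7,-1.4,0],[0,0,0.15]]])

```text
time: 11.0
eef_pos: [0.5099, 0.0795, 0.302]
ee_rot: [179.9, 0.2, 112.7]
ft_force: [4.5, -3.3, -1.7]
gripper_width: 0.002
grasp_force: 2.0
```

```bash
python3 -c "
from h import *
stat()"
```

```text
t 11.0 yaw 112.7 hub in tool [15.9 77.2  0.1] F tool [-4.8  2.8  1.7] T [-0.51 -0.82  0.01]
```

Request:
play_rows(commands=[[[2.3,-0.4,0],[0,0,0.03]],[[4.7,-0.7,0],[0,0,0.06]],[[7,-1,0],[0,0,0.09]],[[9.4,-1.2,0],[0,0,0.12]],[[11.7,-1.4,0],[0,0,0.15]],[[11.7,-1.4,0],[0,0,0.15]],[[11.7,-1.4,0],[0,0,0.15]]])

```text
time: 11.58
eef_pos: [0.504, 0.0897, 0.3019]
ee_rot: [179.9, 0.2, 104.1]
ft_force: [3.5, -2.9, -2.7]
gripper_width: 0.007
grasp_force: 2.0
```

```bash
python3 -c "
from h import *
stat()
im=get_image('scene');cv2.imwrite('pics/s6.png',cv2.resize(im[200:290,300:400],None,fx=6,fy=6,interpolation=cv2.INTER_CUBIC))"
```

```text
t 11.58 yaw 104.1 hub in tool [16.  77.2  0. ] F tool [-3.7  2.7  2.7] T [-0.59 -0.75  0.03]
```

View pics/s6.png

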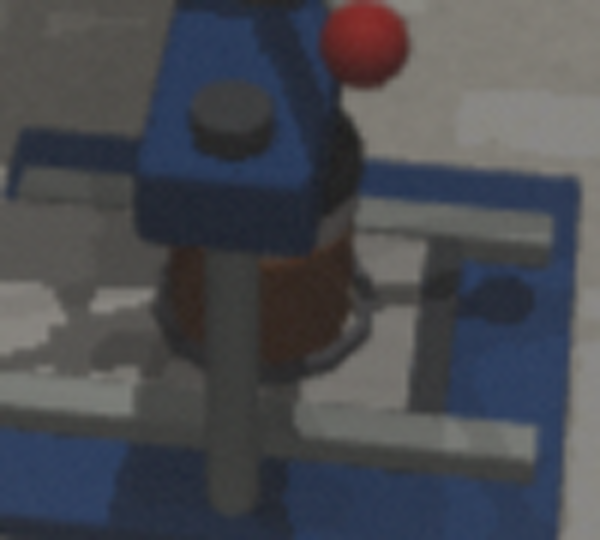

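The platen (340,165) is on or near the lid (340,215) and the reading still looks light. I'll keep going in small steps.

Request:
play_rows(commands=[[[2.3,-0.4,0],[0,0,0.03]],[[4.7,-0.7,0],[0,0,0.06]],[[7,-1,0],[0,0,0.09]],[[9.4,-1.2,0],[0,0,0.12]],[[11.7,-1.4,0],[0,0,0.15]],[[11.7,-1.4,0],[0,0,0.15]],[[11.7,-1.4,0],[0,0,0.15]]])

```text
time: 12.22
eef_pos: [0.4997, 0.1006, 0.302]
ee_rot: [179.9, 0.2, 95.5]
ft_force: [3.8, -4.5, -2.1]
gripper_width: 0.007
grasp_force: 2.2
```

```bash
python3 -c "
from h import *
stat()"
```

```text
t 12.22 yaw 95.5 hub in tool [16.1 77.2  0. ] F tool [-4.8  3.3  2.1] T [-0.77 -0.68  0.03]
```

Request:
play_rows(commands=[[[2.3,-0.4,0],[0,0,0.03]],[[4.7,-0.7,0],[0,0,0.06]],[[7,-1,0],[0,0,0.09]],[[9.4,-1.2,0],[0,0,0.12]],[[11.7,-1.4,0],[0,0,0.15]],[[11.7,-1.4,0],[0,0,0.15]],[[11.7,-1.4,0],[0,0,0.15]]])

```text
time: 12.8
eef_pos: [0.4971, 0.1119, 0.3019]
ee_rot: [180.0, 0.2, 86.9]
ft_force: [2.2, -4.9, -1.1]
gripper_width: 0.008
grasp_force: 2.5
```

```bash
python3 -c "
from h import *
stat();print(get_obs()['joint_positions'].round(0))"
```

```text
t 12.8 yaw 86.9 hub in tool [16.3 77.2  0. ] F tool [-4.7  2.4  1.1] T [-0.97 -0.55  0.  ]
[ -0.  -5. 110.  -0.  75.   3.]
```

Request:
play_rows(commands=[[[2.3,-0.4,0],[0,0,0.03]],[[4.7,-0.7,0],[0,0,0.06]],[[7,-1,0],[0,0,0.09]],[[9.4,-1.2,0],[0,0,0.12]],[[9.4,-1.2,0],[0,0,0.12]],[[9.4,-1.2,0],[0,0,0.12]]])

```text
time: 13.3
eef_pos: [0.4962, 0.1212, 0.3019]
ee_rot: [180.0, 0.2, 80.0]
ft_force: [1.4, -4.7, -1.2]
gripper_width: 0.004
grasp_force: 2.8
```

```bash
python3 -c "
from h import *
stat()"
```

```text
t 13.3 yaw 80.0 hub in tool [16.4 77.2 -0. ] F tool [-4.4  2.2  1.2] T [-1.08 -0.31  0.03]
```

Request:
play_rows(commands=[[[2.3,-0.4,0],[0,0,0.03]],[[4.7,-0.7,0],[0,0,0.06]],[[7,-1,0],[0,0,0.09]],[[9.4,-1.2,0],[0,0,0.12]],[[9.4,-1.2,0],[0,0,0.12]],[[9.4,-1.2,0],[0,0,0.12]]])

```text
time: 13.8
eef_pos: [0.4963, 0.1306, 0.3019]
ee_rot: [-180.0, 0.3, 73.2]
ft_force: [0.1, -7.7, 0.2]
gripper_width: 0.003
grasp_force: 3.1
```

```bash
python3 -c "
from h import *
stat()
im=get_image('scene');cv2.imwrite('pics/s7.png',cv2.resize(im[200:290,300:400],None,fx=6,fy=6,interpolation=cv2.INTER_CUBIC))"
```

```text
t 13.8 yaw 73.2 hub in tool [16.4 77.2 -0.1] F tool [-7.3  2.3 -0.2] T [-1.16  0.04  0.03]
```

View pics/s7.png

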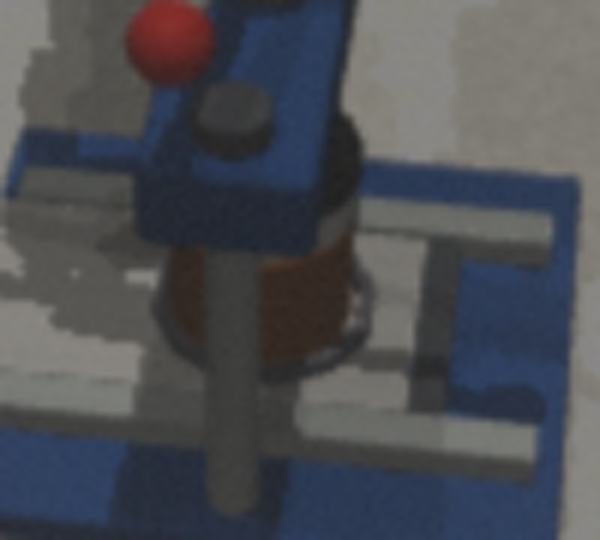

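The platen is on the lid (340,215) with a thin orange band still at (290,262). The moment is a less noisy gauge than the force, so I'll add a tangential force from the moment, averaged over a few readings.

```bash
cat >> h.py <<'E'
def feel(n=4,L=.195,hub=(.575,.124)):
    v=[]
    for i in range(n):
        o=get_obs();A=Ro.from_euler('xyz',o['ee_rot'],degrees=True);T=o['ft_torque']
        v.append(np.r_[A.inv().apply(o['ft_force'])[:2],A.inv().apply([-T[1]/L,T[0]/L,0])[:2]]);get_image('wrist')
    d=np.r_[hub,o['eef_pos'][2]]-o['eef_pos']
    print('t',round(o['time'],2),'yaw',o['ee_rot'][2].round(1),'c',(A.inv().apply(d)*1e3).round(1),'F',np.mean(v,0).round(2))
E
python3 -c "
from h import *
feel()"
```

```text
t 14.0 yaw 73.2 c [16.5 77.2 -0.1] F [-6.68  1.49 -5.6   1.66]
```

Request:
play_rows(commands=[[[1.6,-0.3,0],[0,0,0.02]],[[3.1,-0.5,0],[0,0,0.04]],[[4.7,-0.7,0],[0,0,0.06]],[[6.2,-0.9,0],[0,0,0.08]],[[7.8,-1.1,0],[0,0,0.1]],[[7.8,-1.1,0],[0,0,0.1]],[[7.8,-1.1,0],[0,0,0.1]]])

```text
time: 14.63
eef_pos: [0.4973, 0.1382, 0.3018]
ee_rot: [-180.0, 0.3, 67.5]
ft_force: [-0.9, -6.5, 2.0]
gripper_width: 0.008
grasp_force: 3.7
```

```bash
python3 -c "
from h import *
feel()"
```

```text
t 14.78 yaw 67.4 c [16.7 77.2 -0.1] F [-7.39  1.12 -6.27  1.18]
```

```bash
python3 -c "
from h import *
n=np.mean([get_image('scene').astype(float) for _ in range(6)],0).astype(np.uint8)
cv2.imwrite('pics/s8.png',cv2.resize(n[200:290,300:400],None,fx=6,fy=6,interpolation=cv2.INTER_CUBIC))
for f in ('s5','s6','s7','s8'):
    im=cv2.imread(f'pics/{f}.png').astype(int)
    for x in (338,):
        p=im[150:290:5,x-6:x+7].mean(1);print(f,'\n R',p[:,2].astype(int),'\n B',p[:,0].astype(int))
feel()"
```

```text
s5 
 R [34 35 37 37 36 35 36 34 33 39 43 55 65 68 67 67 70 69 64 57 50 49 49 51
 52 53 52 51] 
 B [36 36 37 37 36 36 36 34 32 37 42 54 62 65 63 60 55 46 38 34 33 33 34 34
 35 35 34 33]
s6 
 R [36 36 35 35 35 36 36 36 35 35 36 45 56 64 67 66 66 64 61 56 51 48 47 51
 51 52 52 52] 
 B [35 35 34 34 35 37 37 36 34 35 35 43 53 61 64 62 59 55 45 37 34 33 32 35
 34 34 36 37]
s7 
 R [36 37 37 37 36 34 35 36 35 36 35 41 52 62 66 67 66 65 61 55 50 48 49 51
 51 52 52 51] 
 B [37 37 37 37 36 32 34 36 35 35 35 40 50 59 63 63 61 55 47 40 35 32 35 35
 36 36 34 34]
s8 
 R [36 37 38 37 37 36 35 35 35 34 35 40 52 62 66 66 65 64 60 54 49 48 48 48
 49 51 52 51] 
 B [37 37 37 37 37 36 35 35 35 34 35 40 50 60 64 63 61 55 47 39 34 34 35 34
 35 35 36 35]
t 15.28 yaw 67.5 c [16.6 77.2 -0.1] F [-7.13  0.74 -6.24  1.05]
```

The lid's lower edge moved down about 4 mm in total and has now stopped, and the neck band is gone, so the lid is home. A very slow creep will show the true turning force.

Request:
play_rows(commands=[[[0.4,0,0],[0,0,0.005]],[[0.8,-0.1,0],[0,0,0.01]],[[1.2,-0.2,0],[0,0,0.015]],[[1.6,-0.2,0],[0,0,0.02]],[[2,-0.3,0],[0,0,0.025]],[[2.3,-0.3,0],[0,0,0.03]]])

```text
time: 15.83
eef_pos: [0.4977, 0.1403, 0.3018]
ee_rot: [-179.9, 0.3, 65.7]
ft_force: [-3.7, -8.8, 2.5]
gripper_width: 0.006
grasp_force: 4.3
```

```bash
python3 -c "
from h import *
feel(1);feel(4)"
```

```text
t 15.83 yaw 65.7 c [16.9 77.2 -0.2] F [-9.53  0.2  -7.65  0.33]
t 16.03 yaw 65.7 c [16.9 77.2 -0.2] F [-8.3   0.08 -7.47  0.56]
```

The creep reads about 8.8 N at 77 mm, or roughly 60–65 N of load, which is on target. I'll release and withdraw.

Request:
play_rows(commands=[[[-8,0,0],[0,0,0]],[[-20,0,0],[0,0,0]],[[-25,0,0],[0,0,0]],[[-25,0,-35],[0,0,0]],[[-25,0,-70],[0,0,0]],[[-25,0,-100],[0,0,0]],[[-25,0,-100],[0,0,0]],[[-25,0,-100],[0,0,0]]])

```text
time: 16.75
eef_pos: [0.4884, 0.1188, 0.4041]
ee_rot: [179.8, -0.1, 65.7]
ft_force: [0.2, -0.1, -1.1]
gripper_width: 0.004
grasp_force: 0.0
```

```bash
python3 -c "
from station import *
print(get_obs()['ft_force'],get_obs()['eef_pos']);print(job_done())"
```

```text
[ 0.2084603  -0.0954983  -1.11031376] [0.48841741 0.11881542 0.40413742]
the job is handed in; nothing more can be done
None
```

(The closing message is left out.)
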